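# Match three look-alike protective caps to the spigots of a measured manifold

### The job

The manifold has been measured and must get its transport caps: put one of the three grey caps on each of its three spigots. The caps look alike but each bore suits one spigot only, so find by trial which belongs where (the right one slips over the rim and is then gripped by the spring balls), and press every cap fully home on the floor of its recess. Leave the gauges, samples and other things on the desk where they are.

Things in the scene. Friction and masses are not known exactly. Their poses are not given: they have to be found in the camera images.
- manifold: Fixed aluminium block, 80 (its x) x 208 (y) x 47 mm high, on a foot plate 104x226x8 mm; origin under its middle on the desk, z up. In its upper face three round recesses (ports), 52 mm wide, 22 mm deep, 64 mm apart along y. In each stands a steel spigot 23 mm high, outside 22, 26 or 30 mm in changing order, mouth bevelled 1.25 mm; four spring balls 16 mm up its side, 1.9 mm proud.
- port_left (a point): Centre of the recess floor of the left port (manifold's +y end), 25 mm above the desk, 22 mm below the face; axes as the manifold's. Its spigot may be of any size. A cap too small for a spigot stops on its mouth, the rim 23 mm above this point. One too large drops round it with no resistance at all; do not let go of it there: sunk to the floor it is hard to grasp again.
- port_mid (a point): The same point of the middle port. A cap whose bore is 2 mm wider than the spigot suits it: it slips over the mouth, meets the spring balls when its rim is 17 to 18 mm above this point, takes about 5 to 13 N to get past them (rim below 15 mm), then stays where it is left and slides on with a drag of 3 to 8 N.
- port_right (a point): The same point of the right port (manifold's -y end). A cap is home when its rim stands on the recess floor (this height); then only its top 9 mm, mostly the rounded crown, stand above the face, so fingers cannot hold it on the last part of the way: push on the crown.
- cap_a: Loose grey plastic cap, one of three alike outside: round, skirt 42 mm across and straight up to 23.5 mm, then a rounded crown with a flat 22 mm across; 31 mm tall, about 60 g. Open below, 23.5 mm deep inside. Its bore is 24, 28 or 32 mm, another in each cap; neither letter nor outside tells which. Origin: centre of the open rim (underside), z to the crown. Starts standing on its rim.
- cap_b: Loose grey plastic cap, one of three alike outside: round, skirt 42 mm across and straight up to 23.5 mm, then a rounded crown with a flat 22 mm across; 31 mm tall, about 60 g. Open below, 23.5 mm deep inside. Its bore is 24, 28 or 32 mm, another in each cap; neither letter nor outside tells which. Origin: centre of the open rim (underside), z to the crown. Starts standing on its rim.
- cap_c: Loose grey plastic cap, one of three alike outside: round, skirt 42 mm across and straight up to 23.5 mm, then a rounded crown with a flat 22 mm across; 31 mm tall, about 60 g. Open below, 23.5 mm deep inside. Its bore is 24, 28 or 32 mm, another in each cap; neither letter nor outside tells which. Origin: centre of the open rim (underside), z to the crown. Starts standing on its rim.
- micrometer: Bystander: outside micrometer lying on the desk, 34x112x13 mm; origin under its middle.
- lens_cap: Bystander: black lens cap lying flat, 51 mm across and 9 mm high, no part of this job; origin under its middle.
- gear_sample: Bystander: small spur gear lying flat, 44 mm across and 12 mm high; origin under its middle.
- plug_gauge: Bystander: plug gauge standing on end, 20 mm across and 100 mm tall; origin under its middle.
- stop_watch: Bystander: round bench timer lying flat, 66x58x18 mm; origin under its middle.

How it is judged:
By the outcome, as a careful person would: the job done as asked, in the order asked, and still so for the second after the job is handed in, with the robot touching nothing.
It also fails if it takes over 72 s, if anything falls off the work surface, if the arm or the gripper's body presses on something with over 40 N, if the wrist force passes 120 N, or if a joint passes its speed limit or range.

### The arm

A 7-joint arm with a two-finger parallel gripper is mounted at the origin on a cart in front of the work surface, level with it; the furniture and walls round the work are solid. World frame = base frame: x ahead of the robot, y to its left, z up, the work surface at z = 0. Lengths are in m, angles in rad, forces in N, time in s.
With the tool pointing down it reaches from about 0.35 to 0.9 m from the base axis. Payload 19.9 kg.
Tool frame: the origin (TCP) lies on the centre line of the jaws, within the pads' length; the fingertips stand 22 mm ahead of it and the grasp point (between the pads) lies 3 mm ahead of it (robot.tcp_to_tips is the distance from the TCP to the fingertips, in m); z points along the fingers, y is the line along which they close (so a half turn about z gives the same grasp; the last joint's range is limited). The gripper opens to 94 mm and grips with 3 to 60 N. Pads are 16 mm wide; open, the fingers measure 119 mm over their backs; the gripper's body (75 mm by 177 mm) begins 78 mm behind the grasp point.
Start: joints at [-1.21, 0.417, -0.01, 1.614, 0.005, 1.111, -0.053], TCP at [0.245, 0.575, 0.227] pointing down, gripper open.
Joint ranges: [-2.81, 2.81], [-0.39, 2.02], [-1.27, 1.25], [0.06, 2.57], [-1.19, 4.33], [0.19, 2], [-2.82, 2.82]. Speed limits (rad/s): [1.89, 1.89, 2.39, 2.39, 3.01, 3.01, 3.01].

### API

Orientations are given as a 3x3 rotation matrix whose columns are the frame's x, y, z axes.
In Python, from rig import robot, grab_frame, camera_info, recognise, cut_out, tip_of, readout gives the robot as it stands. Calls block until the motion is done:
- robot.move_ptp(position, orientation): joint-space move of the TCP to a pose.
- robot.move_linear(position, velocity=0.15, frame=None, threshold=None): straight line of the TCP; frame=None keeps the orientation; velocity is the mean speed in m/s. With threshold (N) it stops when the force on the tool has changed by that much, and returns True; else False.
- robot.goto_joints(angles): joint-space move.
- robot.gripper_to(opening): finger opening in m; the grip force is fixed at half the most; returns when the fingers have stopped.
- robot.pause(seconds).
- robot.ik(position, orientation): joint angles nearest the present ones, or None.
- grab_frame(name): name is "scene" or "top" or "wrist"; returns (picture, depth): 384x512x3 uint8, red, green, blue; 384x512 float32, m along the optical axis (not along the pixel's ray), 0 where there is no reading.
- camera_info(name): a dict with "fx", "fy", "cx", "cy" (pixels), "dist" ([k1, k2, p1, p2, k3] as OpenCV has them; the pictures are not rectified), "rvec" (rotation vector, rad) and "tvec" (3), from world to camera coordinates, as OpenCV has them. Camera axes: x right, y down, z forward; pixel columns grow to the right and rows downward; lengths in m; the calibration is good to about 2 mm. A picture is of the moment at which its call begins: read the wrist's pose just before it. camera_info takes no time and is no camera call; for the wrist camera it gives the pose at the moment of the call.
A pose or a line that the arm cannot do raises robot.PlanningError and nothing moves.
- robot.sign_off(): hands the job in; it is judged then, once.
Trained networks look in the newest picture that a camera, given by its name, has taken for a name from the list of things; names that differ only in an ending like _2 or _b are one class to them, and where a whole thing is asked for, a point or a joint stands for the part that bears it (a point fixed in the world has none). Each returns a list of dicts, best first, with "p" (0 to 1); they miss things now and then, are a little off and sometimes report something else, mostly with a low value. They report only what shows in the picture. A call takes as long as a camera call.
- recognise(camera, query): "pixel" ([row, column] in pixels, amid what is visible of it).
- cut_out(camera, query): "pixels" (384x512 bool, what is visible of it) and "pixel" ([row, column] in pixels, amid what is visible of it).
- tip_of(camera, query): "pixel" ([row, column] in pixels: a listed point, or the origin of a listed thing).
Readings, each from a call of its own:
- readout.get_time(): time.
- readout.get_qpos(): joint angles.
- readout.get_joint_vel(): joint speeds.
- readout.get_effort(): joint torques, N m.
- readout.get_ee_pos(): TCP position.
- readout.get_tool_rot(): TCP orientation.
- readout.get_force(): force on the tool from outside, world axes, zero at the start.
- readout.get_moment(): the same for the moment, N m.
- readout.get_opening(): finger opening in m.
- readout.get_grasp_force(): force on a finger pad.
Only numpy, scipy, OpenCV 4.12 (cv2) and the standard library are available. Lean on these libraries where they do the work, as an engineer would, in place of code of your own. Each camera call takes 0.05 s, during which the arm holds its last target. There are 200 camera calls.

## Working session

There is one attempt and no reset: what is moved stays moved. The work goes in short steps, each a Python script; the robot and the scene stay as the last script left them, time stands still between calls to the robot, and variables do not carry over. Pictures are saved under pics/ and viewed, at most 10 in all, crops included, and the job is handed in when it is done.

```bash
mkdir -p pics; ls
cat > h.py <<'E'
import numpy as np, cv2
from rig import robot, grab_frame, camera_info, recognise, cut_out, tip_of, readout
def cloud(ci,depth,pix):  # pix Nx2 (row,col) -> world pts
    pix=np.asarray(pix); K=np.array([[ci['fx'],0,ci['cx']],[0,ci['fy'],ci['cy']],[0,0,1.]])
    uv=cv2.undistortPoints(pix[:,::-1].astype(float).reshape(-1,1,2),K,np.array(ci['dist'],float)).reshape(-1,2)
    d=depth[pix[:,0].astype(int),pix[:,1].astype(int)]
    c=np.c_[uv*d[:,None],d]; R=cv2.Rodrigues(np.array(ci['rvec'],float))[0]
    w=(c-np.array(ci['tvec']).ravel())@R
    return w[d>0]
def save(im,n): cv2.imwrite('pics/'+n,im[:,:,::-1])
E
python3 - <<'E'
from h import *
for n in ('top','scene'):
    im,d=grab_frame(n); save(im,n+'0.png'); ci=camera_info(n)
    for q in ('cap_a','manifold','port_left','port_mid','port_right'):
        if q.startswith('port'):
            print(n,q,[(r['p'],r['pixel']) for r in tip_of(n,q)][:3]); continue
        for r in cut_out(n,q)[:5]:
            P=cloud(ci,d,np.argwhere(r['pixels']))
            print(n,q,round(r['p'],2),r['pixel'],len(P),np.median(P,0).round(3),P.min(0).round(3),P.max(0).round(3))
print(readout.get_time())
E
```

```text
pics
rig.py
top cap_a 0.72 [160.6, 172.6] 181 [0.589 0.168 0.031] [ 0.57   0.148 -0.001] [0.614 0.195 0.042]
top cap_a 0.59 [195.3, 216.3] 164 [0.481 0.022 0.031] [0.461 0.002 0.005] [0.5   0.045 0.039]
top cap_a 0.44 [221.1, 135.0] 156 [0.411 0.268 0.032] [0.393 0.249 0.011] [0.429 0.289 0.04 ]
top manifold 0.78 [181.6, 303.3] 2311 [ 0.519 -0.24   0.044] [ 0.461 -0.362 -0.002] [ 0.586 -0.13   0.058]
top manifold 0.74 [230.0, 186.1] 222 [0.379 0.124 0.011] [ 0.354  0.1   -0.002] [0.403 0.146 0.019]
top port_left [(0.82, [183.3, 286.5]), (0.2, [227.7, 376.3])]
top port_mid [(0.96, [182.2, 303.8])]
top port_right [(0.69, [180.2, 329.0])]
scene cap_a 0.48 [213.0, 203.6] 115 [0.582 0.175 0.026] [ 0.569  0.142 -0.004] [0.633 0.193 0.036]
scene manifold 0.82 [196.6, 283.8] 271 [ 0.503 -0.145  0.03 ] [ 0.044 -0.181 -0.   ] [0.569 0.128 0.44 ]
scene port_left [(0.76, [195.7, 287.7]), (0.19, [191.8, 303.3])]
scene port_mid []
scene port_right [(0.52, [215.3, 199.7])]
0.6
```

Run:
```python
import cv2
a=cv2.imread('pics/top0.png')[100:300,80:400]
cv2.imwrite('pics/top1.png',cv2.resize(a,None,fx=2.5,fy=2.5,interpolation=cv2.INTER_CUBIC))
```

```text
(no output)
```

View pics/top1.png

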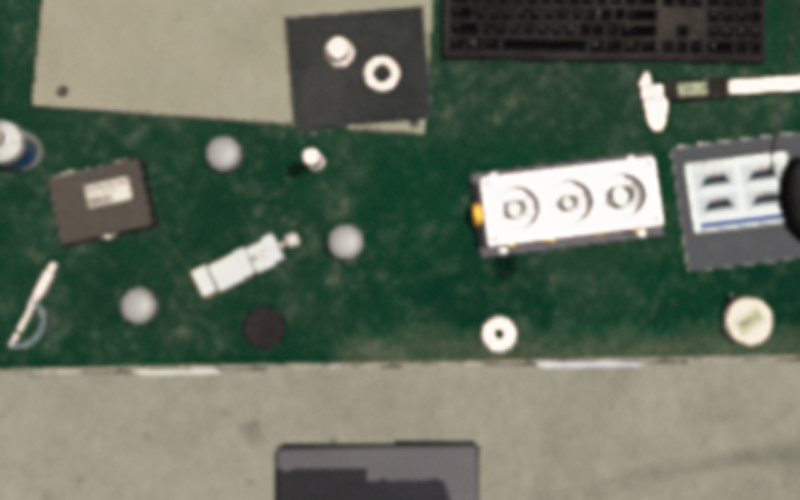

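View pics/scene0.png

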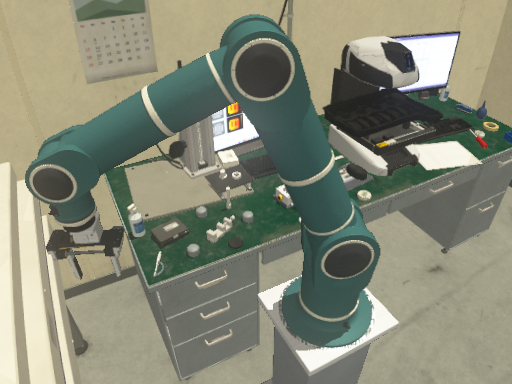

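The top view shows three grey caps at (row, col) (160,172), (195,216) and (221,135). The manifold is at (182,303), with the ports at columns 286, 309 and 331 and the plug gauge standing at (163,205). Next I'll take closer looks with the wrist camera.

Run:
```python
from h import *
D=np.array([[1,0,0],[0,-1,0],[0,0,-1.]])
p0=readout.get_ee_pos();R0=readout.get_tool_rot();print(p0,np.round(R0,2).tolist())
ci=camera_info('wrist');Rc=cv2.Rodrigues(np.array(ci['rvec'],float))[0]
c=-Rc.T@np.array(ci['tvec']).ravel();print('cam in tool',R0.T@(c-p0),(R0.T@Rc.T).round(2).tolist(),ci['fx'])
def look(tag,pos,R):
    t=readout.get_time(); robot.move_ptp(pos,R); print(tag,'dt',readout.get_time()-t)
    ci=camera_info('wrist'); im,d=grab_frame('wrist'); save(im,tag+'.png')
    np.savez(tag+'.npz',im=im,d=d,pos=readout.get_ee_pos(),R=readout.get_tool_rot(),**{k:np.array(v,float) for k,v in ci.items()})
    return ci,im,d
q=None
for R in (R0,D,-D@np.diag([1,1,-1.])):
    print('ik',robot.ik([0.5,0.14,0.3],R),robot.ik([0.52,-0.24,0.25],R))
```

```text
[0.24498789 0.57495761 0.2274068 ] [[-0.92, 0.39, 0.0], [0.39, 0.92, -0.0], [-0.0, -0.0, -1.0]]
cam in tool [ 0.08162568  0.00141484 -0.15689094] [[0.0, -0.96, -0.28], [1.0, 0.0, 0.0], [0.0, -0.28, 0.96]] 277.9904602481943
ik [-0.59145046  0.16354192  0.29325014  1.79229294 -0.05053633  1.19308273
  0.88477949] [-0.33159322  0.43062424  0.93418952  1.74481908 -0.37521588  1.15729261
  1.88121533]
ik [-0.89703961  0.18473297  0.64765984  1.80114408 -0.11941978  1.19496081
 -1.78439936] [-0.37857227  0.46182725  1.01152494  1.74592955 -0.422396    1.17148609
 -0.8157569 ]
ik [-0.56139682  0.16278321  0.25914739  1.79137319 -0.04469389  1.19312349
  1.28176022] [-0.3064419   0.41682769  0.8950734   1.74413498 -0.3531529   1.15148091
  2.26433389]
```

```bash
cat >> h.py <<'E'
def down(yaw): # tool z down, tool x at yaw
    c,s=np.cos(yaw),np.sin(yaw); return np.array([[c,s,0],[s,-c,0],[0,0,-1.]])
def look(tag):
    ci=camera_info('wrist'); im,d=grab_frame('wrist'); save(im,tag+'.png'); return ci,im,d
E
python3 - <<'E'
from h import *
for yaw in (1.57,-1.57):
    print('ik',yaw,[np.round(robot.ik(p,down(yaw)),2) for p in ([0.49,0.10,0.2],[0.41,.27,.03],[.59,.17,.03],[0.52,-0.24,0.1],[0.52,-.31,.07])])
yaw=1.57
def q(x): print(x,round(readout.get_time(),2))
robot.move_ptp([0.5,0.09,0.2],down(yaw)); q('at caps')
ci,im,d=look('w_caps')
for r in cut_out('wrist','cap_a')[:5]:
    P=cloud(ci,d,np.argwhere(r['pixels'])); T=P[P[:,2]>np.percentile(P[:,2],90)-0.003]
    print(round(r['p'],2),r['pixel'],len(P),'top c',((T.max(0)+T.min(0))/2).round(4),len(T),P.min(0).round(4),P.max(0).round(4))
robot.move_ptp([0.52,-0.28,0.17],down(yaw)); q('at man')
ci,im,d=look('w_man'); np.savez('man.npz',im=im,d=d,**{k:np.array(v,float) for k,v in ci.items()})
for n in ('port_left','port_mid','port_right'): print(n,[(r['p'],r['pixel']) for r in tip_of('wrist',n)][:2])
q('end')
E
python3 - <<'E'
import cv2,numpy as np
a=cv2.imread('pics/w_caps.png');b=cv2.imread('pics/w_man.png')
cv2.imwrite('pics/both.png',cv2.resize(np.hstack([a,b]),(800,300),interpolation=cv2.INTER_AREA))
E
```

```text
ik 1.57 [array([-0.7 ,  0.25,  0.51,  1.96, -0.14,  0.97, -0.12]), array([-0.89,  0.5 ,  0.29,  2.09, -0.25,  0.59, -0.42]), array([-0.64,  0.68,  0.42,  1.78, -0.39,  0.76, -0.02]), array([-0.37,  0.75,  1.05,  1.87, -0.78,  1.  ,  1.03]), array([-0.22,  0.85,  1.03,  1.8 , -0.86,  1.01,  1.17])]
ik -1.57 [array([ 0.62,  0.41, -1.08,  1.92,  0.42,  1.06,  2.51]), array([-0.44,  0.49, -0.25,  2.07,  0.2 ,  0.6 ,  2.32]), array([-0.17,  0.65, -0.21,  1.76,  0.19,  0.75,  2.66]), array([-0.38,  0.77,  1.08,  1.88, -0.81,  1.01, -2.09]), array([-0.24,  0.88,  1.08,  1.81, -0.91,  1.04, -1.94])]
at caps 2.58
0.75 [111.2, 335.5] 1163 top c [0.5919 0.1695 0.0305] 693 [0.5709 0.1468 0.0016] [0.6141 0.1916 0.033 ]
0.74 [16.0, 176.2] 1314 top c [0.411  0.2685 0.0305] 778 [0.3893 0.2504 0.0013] [0.4321 0.2857 0.033 ]
0.59 [223.7, 244.2] 933 top c [0.4823 0.0247 0.0304] 500 [0.4586 0.0047 0.0007] [0.503  0.046  0.0329]
at man 4.07
port_left [(0.89, [97.0, 249.9])]
port_mid [(0.58, [153.4, 259.9])]
port_right [(0.96, [207.5, 265.8])]
end 4.27
```

View pics/w_man.png

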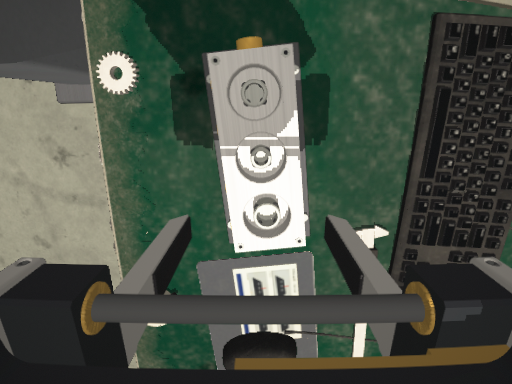

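View pics/w_caps.png

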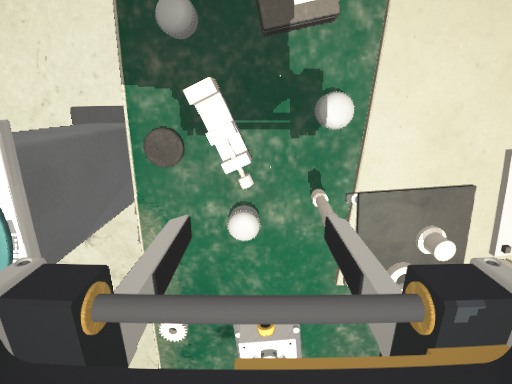

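The manifold view shows the ports at (94,254), (154,261) and (208,267) (row, col). The caps view shows caps at (16,176), (111,335) and (224,244), matching the top view. Now I'll measure the ports.

```bash
cat > ports.py <<'E'
from h import *
z=np.load('man.npz'); ci={k:z[k] for k in ('fx','fy','cx','cy','dist','rvec','tvec')}; d=z['d']
pix=np.array([[r,c] for r in range(30,270) for c in range(190,330)]); pix=pix[d[pix[:,0],pix[:,1]]>0]
P=cloud(ci,d,pix)
F=P[(P[:,2]>.043)&(P[:,2]<.050)]; print('face z',np.percentile(F[:,2],[5,50,95]).round(4))
(c,s,a)=cv2.minAreaRect((F[:,:2]*1000).astype(np.float32)); print('rect',c,s,a)
from scipy.optimize import least_squares
for g in ([94,254],[154,261],[208,267]):
    o=cloud(ci,d,np.array([g]))[0][:2]
    for _ in range(4):
        r=np.hypot(*(P[:,:2]-o).T); S=P[(r<.0195)&(P[:,2]>.0455)]
        # spigot: enclosing circle of top ring
        f=cv2.minEnclosingCircle((S[:,:2]*1000).astype(np.float32))
        o=np.array(f[0])/1000
    r=np.hypot(*(P[:,:2]-o).T); E=P[(r>.021)&(r<.031)&(P[:,2]>.045)]
    # inner boundary of face per angle
    th=np.arctan2(E[:,1]-o[1],E[:,0]-o[0]); b=np.digitize(th,np.linspace(-np.pi,np.pi,37)); re=np.hypot(*(E[:,:2]-o).T)
    B=np.array([E[b==k][np.argmin(re[b==k])][:2] for k in range(1,37) if (b==k).any()])
    fit=least_squares(lambda p:np.hypot(*(B-p[:2]).T)-p[2],[*o,.026],loss='soft_l1',f_scale=.001).x
    print('spigot c',o.round(4),'R mm',round(f[1],1),len(S),'recess',fit.round(4),len(B),'floor z',np.percentile(P[(r>.016)&(r<.024)][:,2],[10,50]).round(3))
E
python3 ports.py
```

```text
face z [0.0453 0.0466 0.0479]
rect (524.54638671875, -246.8333740234375) (80.7672348022461, 208.60231018066406) 6.07792329788208
spigot c [ 0.5177 -0.1833] R mm 13.1 278 recess [ 0.5177 -0.1829  0.026 ] 36 floor z [0.024 0.025]
spigot c [ 0.5245 -0.2464] R mm 11.1 200 recess [ 0.5245 -0.2463  0.026 ] 36 floor z [0.024 0.025]
spigot c [ 0.5314 -0.3099] R mm 15.1 250 recess [ 0.5313 -0.3098  0.026 ] 36 floor z [0.024 0.025]
```

Spigots measure 26 mm (left), 22 mm (middle) and 30 mm (right), and the manifold is turned 6.1°. I'll try the nearest cap on the 26 mm spigot, since that one trial tells any bore apart.

```bash
cat >> h.py <<'E'
YAW=np.pi/2+np.radians(6.1); RT=down(YAW); G=0.032  # TCP above rim when held
PORT={'left':np.array([.5176,-.1831]),'mid':np.array([.5245,-.2464]),'right':np.array([.5314,-.3097])}
FLOOR=.025
def st(x): print(x,'t=%.2f'%readout.get_time(),'z=%.4f'%readout.get_ee_pos()[2],'F',np.round(readout.get_force(),1))
def pick(xy,zt=0.16):
    robot.gripper_to(.07)
    robot.move_ptp([*xy,zt if zt else .1],RT); robot.move_linear([*xy,G],.2); robot.gripper_to(.0)
    print('opening',round(readout.get_opening(),4),'grip',round(readout.get_grasp_force(),1))
    robot.move_linear([*xy,zt],.25); st('lifted')
def held(tag):
    """cap centre in the tool frame from the wrist depth picture"""
    ci,im,d=look(tag); p=readout.get_ee_pos(); R=readout.get_tool_rot()
    pix=np.array([[r,c] for r in range(150,330) for c in range(170,350) if d[r,c]>0])
    L=(cloud(ci,d,pix)-p)@R
    m=(np.hypot(L[:,0],L[:,1])<.024)&(abs(L[:,1])<.017)&(L[:,2]>-.004)&(L[:,2]<.014); C=L[m]
    top=C[C[:,2]<np.percentile(C[:,2],5)+.0025]
    print('crown z',np.percentile(C[:,2],5).round(4),'n',len(C),len(top),'flat ext',top.min(0).round(4),top.max(0).round(4))
    return C,top
E
python3 - <<'E'
from h import *
pick([.4815,.0250]); C,top=held('held1'); np.save('C1.npy',C)
f=cv2.minEnclosingCircle((top[:,:2]*1000).astype(np.float32)); print(f)
E
```

```text
opening 0.0419 grip 30.0
lifted t=8.03 z=0.1598 F [-0.1  0.8 -1.3]
crown z 0.0006 n 2823 1670 flat ext [-0.0174 -0.0158 -0.0012] [0.018  0.017  0.0031]
((0.14774298667907715, 0.8131347894668579), 17.88953971862793)
```

View pics/held1.png

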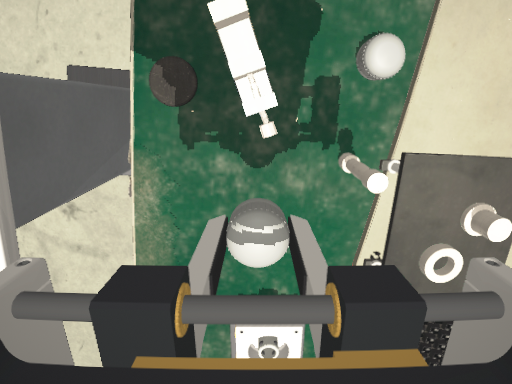

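The cap is held centrally between the fingers at (233,258). The offset is 0.15 mm in tool x and 0.8 mm in tool y; the y part is camera bias. Next is the trial on the left port.

```bash
cat >> h.py <<'E'
def target(port,off): return PORT[port]-RT[:2,:2]@np.array(off)
def trial(port,off):
    """returns 'small','fits' or 'large'; cap still held"""
    xy=target(port,off); h=lambda r:[*xy,FLOOR+r+G]
    robot.move_ptp(h(.045),RT); robot.move_linear(h(.027),.1); st('above')
    hit=robot.move_linear(h(.0185),.025,threshold=3.5); st('mouth hit=%s'%hit)
    if hit: return 'small'
    hit=robot.move_linear(h(.0145),.02,threshold=3.5); st('balls hit=%s'%hit)
    return 'fits' if hit else 'large'
def home(port,off):
    xy=target(port,off); h=lambda z:[*xy,z]
    robot.move_linear(h(FLOOR+.014+G),.03,threshold=35); st('past balls')
    robot.gripper_to(.06); robot.move_linear(h(.125),.25); robot.gripper_to(0)
    robot.move_linear(h(.095),.2); st('push from')
    hit=robot.move_linear(h(.0775),.03,threshold=30); st('home hit=%s (want z .078)'%hit)
    robot.move_linear(h(.13),.25)
E
python3 - <<'E'
from h import *
print(trial('left',[.00015,.0008]))
E
```

```text
above t=9.29 z=0.0837 F [-0.   0.4 -0.7]
mouth hit=False t=9.78 z=0.0755 F [ 0.2 -0.5 -0.5]
balls hit=False t=10.13 z=0.0714 F [-0.9  0.7  0.4]
large
```

No resistance at the mouth or the balls, so this is the 32 mm bore and goes on the right port.

Run:
```python
from h import *
o=[.00015,.0008]
p=readout.get_ee_pos(); robot.move_linear([p[0],p[1],FLOOR+.05+G],.2)
r=trial('right',o); print(r)
if r=='fits': home('right',o)
```

```text
above t=11.37 z=0.0832 F [ 0.6 -0.4 -0.1]
mouth hit=False t=11.86 z=0.0754 F [-0.3  0.5  0.7]
balls hit=True t=12.07 z=0.0730 F [ 0.1  2.2 -2.1]
fits
past balls t=12.32 z=0.0706 F [ 0.   2.5 -4.8]
push from t=14.48 z=0.0946 F [-0.3  0.6  0. ]
home hit=False (want z .078) t=15.22 z=0.0785 F [ 4.6 -2.6  6.7]
```

It fits, and the balls gripped it. The final push ended at only 6.7 N, so I'll push deeper to be sure it's home.

```bash
sed -i 's/h(.0775),.03,threshold=30/h(.074),.03,threshold=30/' h.py
python3 - <<'E'
from h import *
xy=target('right',[.00015,.0008])
robot.move_linear([*xy,.09],.2); st('a')
print(robot.move_linear([*xy,.074],.03,threshold=30)); st('pushed')
robot.move_linear([*xy,.13],.25)
pick([.5915,.1695]); C,top=held('held2')
print(cv2.minEnclosingCircle((top[:,:2]*1000).astype(np.float32)))
E
```

```text
a t=15.93 z=0.0892 F [0.5 0.4 0.2]
True
pushed t=16.38 z=0.0782 F [-3.   2.4 15. ]
opening 0.0422 grip 30.0
lifted t=21.67 z=0.1597 F [-0.8 -0.5 -1.2]
crown z 0.0004 n 2844 1710 flat ext [-0.0159 -0.0164 -0.0009] [0.0181 0.0169 0.0029]
((1.161076545715332, 0.6207461953163147), 17.38362693786621)
```

Run:
```python
from h import *
o=[.0010,.0008]
r=trial('left',o); print(r)
if r=='fits': home('left',o)
```

```text
above t=23.42 z=0.0834 F [ 0.6 -0.1 -1.1]
mouth hit=False t=23.91 z=0.0755 F [ 0.6 -0.4 -1.2]
balls hit=True t=24.12 z=0.0732 F [1.4 2.4 0.5]
fits
past balls t=24.37 z=0.0707 F [ 1.1  1.8 -4.8]
push from t=26.52 z=0.0947 F [-0.1 -0.   0.1]
home hit=True (want z .078) t=27.13 z=0.0782 F [-2.2  2.2 13.2]
```

The second cap is home on the left port, pushed to the same height as the first. The last cap goes on the middle port.

Run:
```python
from h import *
pick([.411,.2685]); C,top=held('held3')
f=cv2.minEnclosingCircle((top[:,:2]*1000).astype(np.float32)); print(f)
o=[np.clip(f[0][0]*.9e-3,-.003,.003),.0008]
r=trial('mid',o); print(r)
if r=='fits': home('mid',o)
```

```text
opening 0.0418 grip 30.0
lifted t=32.35 z=0.1597 F [-0.3  0.6 -1.3]
crown z 0.0006 n 2684 1701 flat ext [-0.012  -0.0159 -0.0004] [0.0214 0.0168 0.0031]
((4.214154243469238, 1.0415068864822388), 17.351106643676758)
above t=34.66 z=0.0832 F [-0.1 -0.  -0.4]
mouth hit=False t=35.15 z=0.0755 F [-0.2  0.9 -0.5]
balls hit=True t=35.36 z=0.0733 F [-0.1 -1.   0.5]
fits
past balls t=35.61 z=0.0708 F [ 1.8 -2.5 -5.3]
push from t=37.77 z=0.0947 F [ 0.1 -1.2 -0.2]
home hit=True (want z .078) t=38.38 z=0.0783 F [ 0.2  0.3 10.7]
```

Run:
```python
from h import *
robot.move_ptp([0.52,-0.30,0.20],RT)
ci,im,d=look('final')
pix=np.array([[r,c] for r in range(20,300) for c in range(170,350) if d[r,c]>0]); P=cloud(ci,d,pix)
for n,o in PORT.items():
    r=np.hypot(*(P[:,:2]-o).T); C=P[r<.008]; A=P[(r>.029)&(r<.032)&(P[:,2]>.04)]
    print(n,len(C),'crown z',np.median(C[:,2]).round(4),'spread',[np.median(C[m][:,2]).round(4) for m in (C[:,0]>o[0],C[:,0]<o[0],C[:,1]>o[1],C[:,1]<o[1])],'face',np.median(A[:,2]).round(4))
st('end')
```

```text
left 207 crown z 0.0556 spread [np.float64(0.0556), np.float64(0.0555), np.float64(0.0556), np.float64(0.0556)] face 0.0467
mid 177 crown z 0.0557 spread [np.float64(0.0557), np.float64(0.0557), np.float64(0.0557), np.float64(0.0556)] face 0.0483
right 152 crown z 0.0557 spread [np.float64(0.0556), np.float64(0.0557), np.float64(0.0557), np.float64(0.0557)] face 0.047
end t=39.23 z=0.1988 F [-0.2  0.3 -0.9]
```

View pics/final.png

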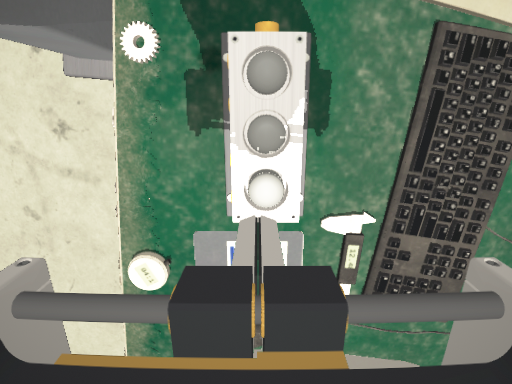

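All three caps sit level in their ports at (72,267), (133,266) and (189,266). Their crowns are 9 mm above the face, so every cap is home, and the gripper is clear.

```bash
python3 -c "
from h import *
print(robot.sign_off())"
```

```text
the job is handed in; nothing more can be done
None
```

All three caps are fully home on their matching spigots (26 mm left, 22 mm middle, 30 mm right), with crowns level 9 mm above the face, and the job was handed in at about 39 s of the 72 s allowed.

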